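Roll a swab tube onto the reader's line and read it

TASK

Read in the blue-capped swab tube: roll it with a fingertip along the reader's bed, in several strokes if need be, until it lies centred along the red line; take the finger away and let it lie still. Then press the teal key on top of the scan head all the way down and let it come up again. Pick nothing up, and leave the red-capped tube where it waits and everything else where it stands.

Things in the scene. Friction and masses are not known exactly. Their poses are not given: they have to be found in the camera images.
- reader: Tube reader: white slab 154 (x) x 212 (y) x 14 mm, fixed. Origin on the worktop under the middle of its grey rubber bed; x along the red line away from the operator to the scan head, y to the left across the line, z up. White scan head at x 54 to 90, y -43 to +43 mm, 64 mm high above the worktop. Lips at x -49 and +49 stand 3 mm, end stops at y -96 and +96 mm 7 mm above the bed
- read_line (a point): Middle of the 3 mm wide red line, on the surface of the flat level rubber bed, 16 mm above the worktop; axes as the reader's. The line runs along x over the whole bed, which is 94 mm along x and 187 mm along y, the line in its middle
- tube_blue: Swab tube with a blue cap, a plain cylinder 24 mm thick, 80 mm long, 30 g, loose on the bed, parallel to the line within 3 degrees, 55 to 75 mm to one side. Origin mid-tube on its axis, 28 mm above the worktop (top at 40); x along the tube, cap at -x; y and z turn as it rolls. A fingertip drawn over its top moves it half as far as the fingertip goes; it stops soon when let go
- tube_red: The same kind of tube with a red cap, lying on the bed on the other side of the line, 55 to 75 mm from it; waits its turn and must stay there. Which tube lies on which side varies
- read_key (a joint): Travel of the teal read key, in m: 0 when up, 0.004 when fully down; it springs back. It takes about 1.2 N to start moving and 4 N to be fully down
- key_top (a point): Middle of the top face of the read key, a teal rounded bar 22 mm (x) by 46 mm (y) with a white stripe, on top of the scan head, 72 mm behind the middle of the bed; its top is 72 mm above the worktop when up. It is pressed straight down
- dropper_green: Bystander: eye-drop bottle with a green pointed cap, 25 mm in diameter, 80 mm high, standing to the left; origin under its centre
- dropper_white: Bystander: eye-drop bottle with a white pointed cap, 25 mm in diameter, 88 mm high, standing to the left; origin under its centre
- gauze_pack: Bystander: flat white sterile pack, 55 x 95 x 9 mm, lying to the right of the reader; origin under its centre
- forceps: Bystander: steel forceps, 14 x 115 x 9 mm, lying on the worktop in front of the sink; origin under its centre
- lens_pot: Bystander: black round lens pot, 66 mm in diameter, 33 mm high, behind the reader; origin under its centre

How it is judged (in metres and radians):
On the way, in this order (a step that is already met when the one before it is completed fails the run):
1. the blue-capped tube has rolled over by more than an eighth of a turn on the bed (angle between the z axis of tube_blue and the z axis of reader, either way round above 0.9 rad and z of tube_blue in the frame of reader below 0.031 m).
2. the blue-capped tube rests on the red line, untouched (y of tube_blue in the frame of reader between -0.006 and 0.006 m and x of tube_blue in the frame of reader between -0.012 and 0.012 m and z of tube_blue in the frame of reader between 0.025 and 0.031 m and angle between the x axis of tube_blue and the x axis of reader, either way round below 0.14 rad and linear speed of tube_blue below 0.005 m/s and contact force between the fingers and tube_blue below 0.05 N), for 0.3 s.
3. the read key is pressed down while the tube lies on the line (y of tube_blue in the frame of reader between -0.006 and 0.006 m and x of tube_blue in the frame of reader between -0.012 and 0.012 m and z of tube_blue in the frame of reader between 0.025 and 0.031 m and angle between the x axis of tube_blue and the x axis of reader, either way round below 0.14 rad and value of joint read_key above 0.0034 m), for 0.05 s.
At the end, for the whole second after the job is handed in: Blue-capped tube at rest on the bed, axis within 6 mm of the red line, 8 degrees of its direction, 12 mm of mid-bed lengthwise; rolled there and let go before the key was fully pressed; key up again; red-capped tube within 12 mm of its start, other things within 20 mm (y of tube_blue in the frame of reader between -0.006 and 0.006 m and x of tube_blue in the frame of reader between -0.012 and 0.012 m and z of tube_blue in the frame of reader between 0.025 and 0.031 m and angle between the x axis of tube_blue and the x axis of reader, either way round below 0.14 rad and linear speed of tube_blue below 0.005 m/s and value of joint read_key below 0.0008 m and distance of tube_red from where it was at the start of the episode below 0.012 m and distance of each of dropper_green, dropper_white, gauze_pack, forceps, lens_pot from where it was at the start of the episode below 0.02 m); the robot touches nothing.
It fails at once if the blue-capped tube is lifted off the bed (z of tube_blue in the frame of reader above 0.036 m).
It fails at once if the red-capped tube is lifted or pushed out of its place (distance of tube_red from where it was at the start of the episode above 0.015 m or z of tube_red in the frame of reader above 0.036 m).
It fails at once if a bystander is knocked or carried away (distance of any of dropper_green, dropper_white, gauze_pack, forceps, lens_pot from where it was at the start of the episode above 0.025 m).
It also fails if it takes over 64 s, if anything falls off the work surface, if the arm or the gripper's body presses on something with over 40 N, if the wrist force passes 120 N, or if a joint passes its speed limit or range.

ROBOT

A 6-joint arm with a two-finger parallel gripper is mounted at the origin on a cart in front of the work surface, level with it; the furniture and walls round the work are solid. World frame = base frame: x ahead of the robot, y to its left, z up, the work surface at z = 0. Lengths are in mm, angles in rad, forces in N, time in s.
With the tool pointing down it reaches from about 300 to 850 mm from the base axis. Payload 5.4 kg.
Tool frame: the origin (TCP) lies midway between the tips of the shut fingers; the grasp point (between the pads) lies 19 mm behind it; x points along the fingers, y is the direction in which the jaws open and shut, and the axes are right-handed (so a half turn about x gives the same grasp; the last joint's range is limited). The gripper opens to 85 mm and grips with 20 to 120 N. Pads are 22 mm wide; open, the fingers measure 114 mm over their backs; the gripper's body (76 mm by 85 mm) begins 54 mm behind the grasp point. The pads swing forward as they close: fully open they stand 13 mm farther back than shut.
Start: joints at [-1.389, 0.158, 1.597, -0, 1.386, -0.21], TCP at [219.541, -531.421, 231.299] pointing down, gripper open.
Joint ranges: [-2.91, 2.91], [-0.94, 2.29], [0.18, 2.7], [-1.29, 4.43], [0.17, 2.64], [-3, 3]. Speed limits (rad/s): [2.57, 2.57, 3.14, 3.14, 3.14, 3.14].

INTERFACE

Orientations are given as a rotation vector (axis times angle).
In Python, from workcell import arm, imaging gives the robot as it stands.
- The arm moves only by the tool move_arm, never from a script. Its argument "steps" is a list of rows, each an object with "delta_pos": the shift along the tool's x, y, z in m, a list of three; "twist": the turn, a rotation vector about the tool's x, y, z in rad, a list of three; "claw": the opening, from 0 (shut) to 1 (fully open). A call has 1 to 20 rows; each row shifts and turns the commanded pose from where the row before left it, along the tool's axes as they then stand; what a row does not reach is not made up. A row lasts 1/12 s, in which the tool goes at most 41.7 mm and 7.16 degrees, less where a joint would pass 70% of its speed; a pose out of reach is approached as far as the arm can. A call with a gripper value outside its range is refused whole. The fingers move at their own pace and stop on an object; "force" is the grip in N (left out, the last holds). Time passes only in rows, so rows that do not move let the fingers close. It gives the time, the measured TCP pose, the force and the opening at its end, in the units of the state.
- arm.get_obs(): the state, without advancing time (a new reading comes with each control period).
- imaging.get_image(name): name is "scene" or "top" or "wrist"; returns a dict with "pixels" (420x560x3 uint8, red, green, blue), "fx", "fy", "cx", "cy" (pixels), "rvec" (rotation vector, rad) and "tvec" (3), from world to camera coordinates, as OpenCV has them; the wrist camera has in their place "mount" (4x4, takes a point from camera to tool coordinates, whose origin is the TCP and whose axes are the tool frame's). Camera axes: x right, y down, z forward; pixel columns grow to the right and rows downward; lengths in mm; the calibration is good to about 2 mm. A picture is of the moment at which its call begins: read the wrist's pose just before it. There is no depth.
- arm.hand_in(): hands the job in, once; it reports no verdict.
Trained networks look in a picture, given as the dict that the camera call returned (one of the last four; its "shot" number tells which), for a name from the list of things; names that differ only in an ending like _2 or _b are one class to them, and where a whole thing is asked for, a point or a joint stands for the part that bears it (a point fixed in the world has none). Each returns a list of dicts, best first, with "p" (0 to 1); they miss things now and then, are a little off and sometimes report something else, mostly with a low value. They report only what shows in the picture. A call takes as long as a camera call.
- imaging.boxes_of(picture, name): "location" ([x, y, z] in mm, in world coordinates, good to about 4 mm: the middle of the surface that is visible of it).
- imaging.masks_of(picture, name): "region" (420x560 bool, what is visible of it).
The state is a dict: "time_s": time; "joint_pos": joint angles; "joint_velocities": joint speeds; "joint_efforts": joint torques, N m; "position": TCP position; "tcp_rot": TCP orientation; "force": force on the tool from outside, world axes, zero at the start; "torque": the same for the moment, N m; "finger_gap": opening from 0.0 (shut) to 1.0 (fully open).
Only numpy, scipy, OpenCV 4.12 (cv2) and the standard library are available. Lean on these libraries where they do the work, as an engineer would, in place of code of your own. Each camera call takes 0.05 s, during which the arm holds its last target. There are 200 camera calls.

## Working session

There is one attempt and no reset: what is moved stays moved. The work goes in short steps, Python scripts to look and compute and a tool call to move; the robot and the scene stay as the last step left them, time stands still between calls to the robot, and variables do not carry over. Pictures are saved under pics/ and viewed, about 8 in all and at most 12, crops included, and the job is handed in when it is done.

Besides the shell and the picture viewer there is one more tool, called after "Call:" by a JSON object that holds its "name" and its "arguments". move_arm: Moves the arm, as the interface text tells. Its arguments: {"type":"object","properties":{"steps":{"type":"array"},"force":{"type":"number"}},"required":["steps"]}

```bash
mkdir -p pics; ls
cat > h.py <<'E'
import numpy as np, cv2
from workcell import arm, imaging
def save(im,name,crop=None,s=1):
    p=im["pixels"][:,:,::-1]
    if crop: p=p[crop[1]:crop[3],crop[0]:crop[2]]
    cv2.imwrite("pics/"+name,cv2.resize(p,None,fx=s,fy=s,interpolation=cv2.INTER_CUBIC))
def ray(im,uv,z):
    """world point on plane z seen at pixel uv"""
    R=cv2.Rodrigues(np.array(im["rvec"],float))[0];t=np.array(im["tvec"],float).ravel()
    c=-R.T@t; d=R.T@np.array([(uv[0]-im["cx"])/im["fx"],(uv[1]-im["cy"])/im["fy"],1])
    return c+d*(z-c[2])/d[2]
E
python3 - <<'E'
from h import *
o=arm.get_obs(); print(o["time_s"],o["position"],o["tcp_rot"],o["finger_gap"])
a=imaging.get_image("top"); b=imaging.get_image("scene")
save(a,"top0.png",s=1.4); save(b,"scene0.png",s=1.4)
for im in (a,b):
    for n in ("reader","tube_blue","tube_red","read_key","dropper_green","dropper_white","lens_pot","gauze_pack","forceps"):
        r=imaging.boxes_of(im,n); m=imaging.masks_of(im,n)
        print(n,[(np.round(x["location"]),round(x["p"],2)) for x in r[:2]])
        if m:
            ys,xs=np.nonzero(m[0]["region"]); 
            print("   mask",m[0]["p"],cv2.minAreaRect(np.c_[xs,ys].astype(np.float32)))
E
```

```text
pics
0.0 [ 219.43314798 -530.82046736  230.29801638] [ 2.00730129  0.4002973  -2.00729441] 1.001105459728699
reader [(array([583., 300.,  19.]), 0.96)]
   mask 0.61 ((216.78848266601562, 248.9423065185547), (26.867910385131836, 7.8446455001831055), 78.69007110595703)
tube_blue [(array([562., 233.,  35.]), 0.56), (array([490.,  -6.,  12.]), 0.56)]
   mask 0.62 ((266.558837890625, 241.23533630371094), (28.861740112304688, 8.731282234191895), 75.96376037597656)
tube_red [(array([558., 371.,  38.]), 0.64)]
   mask 0.49 ((217.37774658203125, 249.08299255371094), (28.547359466552734, 9.317541122436523), 82.40535736083984)
read_key [(array([634., 304.,  74.]), 0.7)]
   mask 0.45 ((236.9459686279297, 216.6756591796875), (8.219949722290039, 16.76869773864746), 80.53767395019531)
dropper_green []
dropper_white []
   mask 0.41 ((162.0, 253.00003051757812), (10.733125686645508, 8.944271087646484), 26.56505012512207)
lens_pot [(array([752., 207.,  32.]), 0.58), (array([632., 301.,  73.]), 0.21)]
   mask 0.63 ((267.0, 176.0), (24.0, 22.0), 90.0)
gauze_pack [(array([488.,  -6.,  12.]), 0.59)]
   ma
[... 883 characters left out ...]
 13.0), 90.0)
dropper_white [(array([559., 524.,  38.]), 0.69), (array([630., 313.,  68.]), 0.64)]
   mask 0.76 ((164.5, 283.0), (28.0, 13.0), 90.0)
lens_pot [(array([743., 221.,  31.]), 0.85), (array([ 502., -152.,    7.]), 0.4)]
   mask 0.71 ((206.953857421875, 291.6307678222656), (29.272197723388672, 12.403473854064941), 82.87498474121094)
gauze_pack [(array([489.,  -3.,  10.]), 0.95), (array([630., 312.,  69.]), 0.54)]
   mask 0.74 ((381.866455078125, 224.2626190185547), (20.482025146484375, 38.29484939575195), 60.64224624633789)
forceps [(array([ 502., -151.,    3.]), 0.73)]
   mask 0.54 ((420.7101745605469, 201.83958435058594), (37.98707962036133, 6.020757675170898), 17.65012550354004)
```

View pics/top0.png

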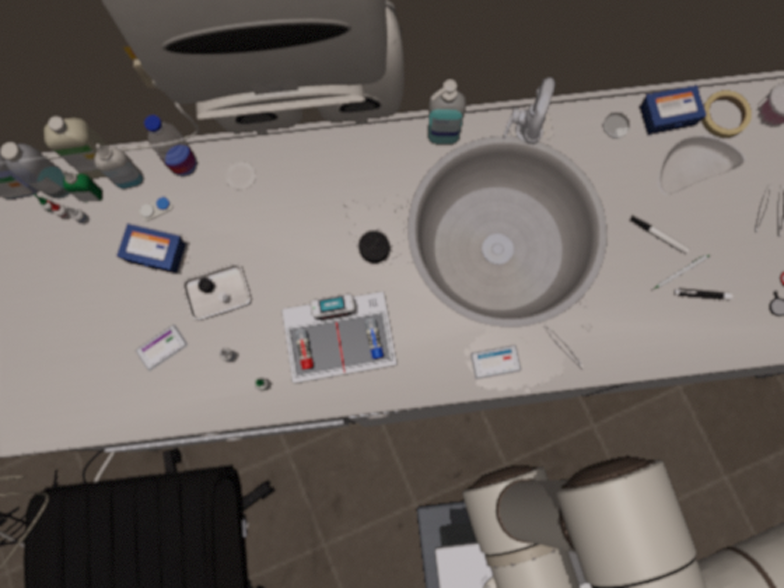

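View pics/scene0.png

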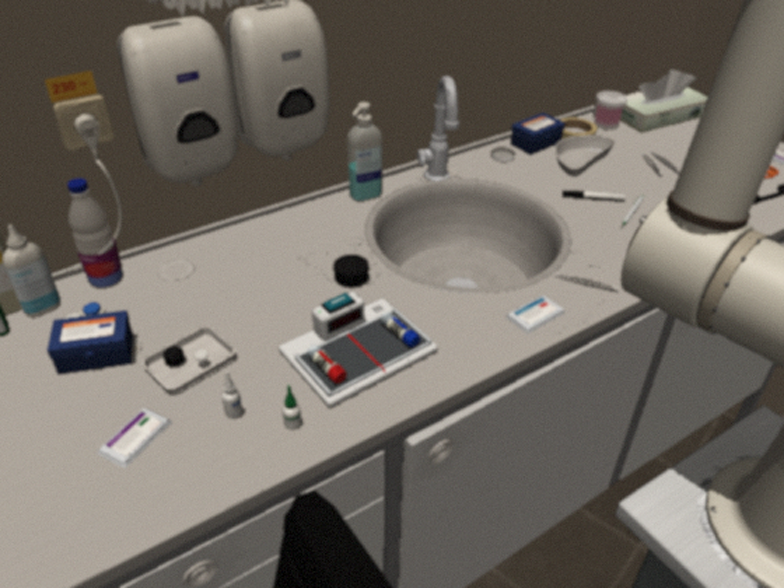

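The top view shows the reader around (338,338), with the blue tube on the right at (375,340) and the red tube on the left at (304,348). The scan head is at (332,306). Both pictures match the networks' locations. Next I'll bring the wrist camera over the reader.

Run:
```python
from h import *
from scipy.spatial.transform import Rotation as Ro
o=arm.get_obs(); R=Ro.from_rotvec(o["tcp_rot"]).as_matrix(); print(R.round(3))
w=imaging.get_image("wrist"); print(np.round(w["mount"],2),w["fx"],w["cx"],w["cy"])
t=np.array([520,300,290.])-np.array(o["position"]); print("tool delta",R.T@t)
# reader x axis from tubes: cheap estimate via blue/red locs
d=np.array([560,234])-np.array([551,372.]); print("reader y-axis angle approx",np.degrees(np.arctan2(-d[1],-d[0])))
k=np.array([632,306])-np.array([557,303.]);print(k)
```

```text
[[ 0.     0.382 -0.924]
 [ 0.    -0.924 -0.382]
 [-1.    -0.    -0.   ]]
[[  -0.     -0.26    0.96 -143.03]
 [   1.     -0.      0.     -0.29]
 [   0.      0.96    0.26  -65.79]
 [   0.      0.      0.      1.  ]] 289.2364207518756 282.8722657715587 211.54194010699715
tool delta [ -58.66313839 -653.69496423 -595.17217423]
reader y-axis angle approx 93.73139699916045
[75.  3.]
```

Call:
{"name": "move_arm", "arguments": {"steps": [{"delta_pos": [-0.003,-0.0272,-0.0248],"twist": [0,0,0],"claw": 0},{"delta_pos": [-0.003,-0.0272,-0.0248],"twist": [0,0,0],"claw": 0},{"delta_pos": [-0.003,-0.0272,-0.0248],"twist": [0,0,0],"claw": 0},{"delta_pos": [-0.003,-0.0272,-0.0248],"twist": [0,0,0],"claw": 0},{"delta_pos": [-0.003,-0.0272,-0.0248],"twist": [0,0,0],"claw": 0},{"delta_pos": [-0.003,-0.0272,-0.0248],"twist": [0,0,0],"claw": 0},{"delta_pos": [-0.003,-0.0272,-0.0248],"twist": [0,0,0],"claw": 0},{"delta_pos": [-0.003,-0.0272,-0.0248],"twist": [0,0,0],"claw": 0},{"delta_pos": [-0.003,-0.0272,-0.0248],"twist": [0,0,0],"claw": 0},{"delta_pos": [-0.003,-0.0272,-0.0248],"twist": [0,0,0],"claw": 0},{"delta_pos": [-0.003,-0.0272,-0.0248],"twist": [0,0,0],"claw": 0},{"delta_pos": [-0.003,-0.0272,-0.0248],"twist": [0,0,0],"claw": 0},{"delta_pos": [-0.003,-0.0272,-0.0248],"twist": [0,0,0],"claw": 0},{"delta_pos": [-0.003,-0.0272,-0.0248],"twist": [0,0,0],"claw": 0},{"delta_pos": [-0.003,-0.0272,-0.0248],"twist": [0,0,0],"claw": 0},{"delta_pos": [-0.003,-0.0272,-0.0248],"twist": [0,0,0],"claw": 0},{"delta_pos": [-0.003,-0.0272,-0.0248],"twist": [0,0,0],"claw": 0},{"delta_pos": [-0.003,-0.0272,-0.0248],"twist": [0,0,0],"claw": 0},{"delta_pos": [-0.003,-0.0272,-0.0248],"twist": [0,0,0],"claw": 0},{"delta_pos": [-0.003,-0.0272,-0.0248],"twist": [0,0,0],"claw": 0}]}}

```text
time_s: 3.62
position: [470.5, 162.8, 291.6]
tcp_rot: [2.007, 0.398, -2.006]
force: [1.3, -1.2, 0.5]
finger_gap: -0.002
```

Call:
{"name": "move_arm", "arguments": {"steps": [{"delta_pos": [0,-0.0272,-0.0248],"twist": [0,0,0],"claw": 0},{"delta_pos": [0,-0.0272,-0.0248],"twist": [0,0,0],"claw": 0},{"delta_pos": [0,-0.0272,-0.0248],"twist": [0,0,0],"claw": 0},{"delta_pos": [0,-0.0272,-0.0248],"twist": [0,0,0],"claw": 0},{"delta_pos": [0,0,0],"twist": [0.1,0,0],"claw": 0},{"delta_pos": [0,0,0],"twist": [0.1,0,0],"claw": 0},{"delta_pos": [0,0,0],"twist": [0.1,0,0],"claw": 0},{"delta_pos": [0,0,0],"twist": [0,0,0],"claw": 0}]}}

```text
time_s: 4.28
position: [520.3, 299.5, 291.0]
tcp_rot: [2.175, 0.098, -2.176]
force: [0.3, -0.4, -0.3]
finger_gap: -0.001
```

```bash
cat >> h.py <<'E'
from scipy.spatial.transform import Rotation as Ro
def wrist():
    """wrist picture with world->camera rvec/tvec filled in from the measured TCP pose"""
    o=arm.get_obs(); im=imaging.get_image("wrist")
    T=np.eye(4); T[:3,:3]=Ro.from_rotvec(o["tcp_rot"]).as_matrix(); T[:3,3]=o["position"]
    C=np.linalg.inv(T@np.array(im["mount"])); ext=dict(im)
    ext["rvec"]=cv2.Rodrigues(C[:3,:3])[0].ravel(); ext["tvec"]=C[:3,3]
    return o,im,ext
E
python3 - <<'E'
from h import *
o,im,e=wrist(); print(o["time_s"],o["position"],o["finger_gap"],Ro.from_rotvec(o["tcp_rot"]).as_matrix().round(3).tolist(),o["force"])
save(im,"w1.png",s=1.4)
for n in ("reader","tube_blue","tube_red","read_key"):
    print(n,[(np.round(x["location"]),round(x["p"],2)) for x in imaging.boxes_of(im,n)[:2]])
    for m in imaging.masks_of(im,n)[:1]:
        ys,xs=np.nonzero(m["region"]); r=cv2.minAreaRect(np.c_[xs,ys].astype(np.float32))
        print(m["p"],r,[ray(e,p,28 if 'tube' in n else 72)[:2].round(1).tolist() for p in cv2.boxPoints(r)])
# red line pixels, left/right ambiguous with red cap: fit per component
p=im["pixels"].astype(int); red=((p[:,:,0]>110)&(p[:,:,1]<80)&(p[:,:,2]<80)).astype(np.uint8)
n,l,s,c=cv2.connectedComponentsWithStats(red)
for i in range(1,n):
    if s[i,4]>60:
        ys,xs=np.nonzero(l==i); r=cv2.minAreaRect(np.c_[xs,ys].astype(np.float32)); print("red",s[i],[ray(e,q,16)[:2].round(1).tolist() for q in cv2.boxPoints(r)])
E
```

```text
4.2833 [520.32635655 299.48299541 291.04960889] -0.0014061898361660554 [[-0.0, 0.09, -0.996], [-0.0, -0.996, -0.09], [-1.0, 0.0, 0.0]] [ 0.30868486 -0.3906785  -0.33312009]
reader [(array([589., 301.,  18.]), 0.89)]
0.98 ((285.54083251953125, 134.1527557373047), (156.1707305908203, 117.7944107055664), 1.7357046604156494) [[506.3, 396.7], [644.3, 395.2], [655.3, 216.0], [517.8, 197.9]]
tube_blue [(array([566., 236.,  36.]), 0.86)]
0.86 ((334.3711242675781, 154.995849609375), (17.507022857666016, 60.387935638427734), 1.8476102352142334) [[519.9, 239.8], [601.6, 247.6], [603.0, 224.0], [521.3, 215.0]]
tube_red [(array([562., 368.,  37.]), 0.68)]
0.57 ((232.8678436279297, 148.8566131591797), (60.42451477050781, 17.827730178833008), 87.1375961303711) [[596.2, 387.3], [599.4, 363.7], [518.7, 355.3], [515.2, 380.3]]
read_key [(array([635., 304.,  76.]), 0.83)]
0.91 ((286.976806640625, 90.67161560058594), (38.52882385253906, 20.43613052368164), 1.9749339818954468) [[620.9, 326.7], [643.0, 327.5], [645.6, 283.1], [623.5, 281.5]]
red [226 164  17  15 225] [[535.5, 382.6], [537.6, 359.8], [517.4, 358.7], [515.3, 381.8]]
```

View pics/w1.png

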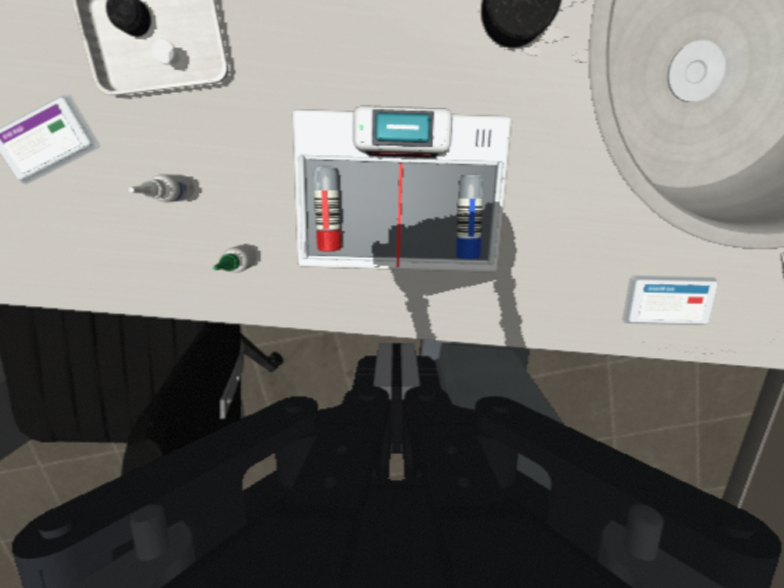

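The wrist view shows the reader squarely. The line runs from (402,165) to (399,265), the blue tube is at (470,215) and the red tube at (328,210). The shut fingertips are at (396,350) and measure about 16 x 22 mm. I'll fit the red line and the tube axis next.

```bash
cat >> h.py <<'E'
def line_fit(im,e,win):
    p=im["pixels"].astype(int); m=(p[:,:,0]-np.maximum(p[:,:,1],p[:,:,2])>35)
    k=np.zeros_like(m); k[win[1]:win[3],win[0]:win[2]]=1
    ys,xs=np.nonzero(m&k); P=np.array([ray(e,(x,y),16)[:2] for x,y in zip(xs,ys)])
    vx,vy,x0,y0=cv2.fitLine(P.astype(np.float32),cv2.DIST_HUBER,0,.01,.01).ravel()
    if vx<0: vx,vy=-vx,-vy
    return np.array([x0,y0]),np.array([vx,vy]),P[:,0].min(),P[:,0].max(),len(P)
def tube_fit(im,e,name="tube_blue"):
    """centre and axis direction from the mask: image edges mapped to z=28"""
    m=imaging.masks_of(im,name)[0]; ys,xs=np.nonzero(m["region"])
    P=np.array([ray(e,(x,y),28)[:2] for x,y in zip(xs,ys)],np.float32)
    (c,s,a)=cv2.minAreaRect(P); B=cv2.boxPoints((c,s,a))
    d=max((B[1]-B[0],B[2]-B[1]),key=np.linalg.norm); d=d/np.linalg.norm(d)*np.sign(d[0])
    pc=np.cov(P.T); w,v=np.linalg.eigh(pc); v=v[:,1]*np.sign(v[0,1])
    return np.array(c),np.degrees(np.arctan2(d[1],d[0])),np.degrees(np.arctan2(v[1],v[0])),s,m["p"]
E
python3 - <<'E'
from h import *
o,im,e=wrist()
x0,v,a,b,n=line_fit(im,e,(278,112,296,192)); print("line",x0,np.degrees(np.arctan2(v[1],v[0])),a,b,n)
for t in ("tube_blue","tube_red"):
    c,a1,a2,s,p=tube_fit(im,e,t); print(t,c,a1,a2,s,p,"offset from line",v[0]*(c[1]-x0[1])-v[1]*(c[0]-x0[0]))
for m in imaging.masks_of(im,"reader")[:1]+imaging.masks_of(im,"read_key")[:1]:
    ys,xs=np.nonzero(m["region"]); print([np.mean([ray(e,(x,y),z)[:2] for x,y in zip(xs,ys)],axis=0) for z in (14,72)])
E
```

```text
line [559.79535 299.91534] 3.2324407 505.1882398823883 608.5350788805871 216
tube_blue [562.51104736 231.60667419] 6.10558 5.90778236075509 (80.46800994873047, 24.207178115844727) 0.9 offset from line -68.35311868064082
tube_red [557.88842773 371.65130615] 4.824167 4.853662211061845 (79.5063247680664, 24.02919578552246) 0.63 offset from line 71.72935329088273
[array([585.4256745 , 301.94194824]), array([585.47723355, 302.40531968])]
[array([640.92348857, 304.05605783]), array([633.31899191, 304.22778281])]
```

Call:
{"name": "move_arm", "arguments": {"steps": [{"delta_pos": [0.02,0.013,-0.006],"twist": [0,0,0],"claw": 0},{"delta_pos": [0.034,0.013,-0.006],"twist": [0,0,0],"claw": 0},{"delta_pos": [0.034,0.013,-0.006],"twist": [0,0,0],"claw": 0},{"delta_pos": [0.034,0.013,-0.006],"twist": [0,0,0],"claw": 0},{"delta_pos": [0.034,0.013,-0.006],"twist": [0,0,0],"claw": 0},{"delta_pos": [0.034,0.013,-0.006],"twist": [0,0,0],"claw": 0},{"delta_pos": [0.034,0,0],"twist": [0,0,0],"claw": 0},{"delta_pos": [0.019,0,0],"twist": [0,0,0],"claw": 0},{"delta_pos": [0.003,0,0],"twist": [0,0,0],"claw": 0},{"delta_pos": [0,0,0],"twist": [0,0,0],"claw": 0},{"delta_pos": [0,0,0],"twist": [0,0,0],"claw": 0}]}}

```text
time_s: 5.9
position: [564.5, 225.2, 46.9]
tcp_rot: [2.177, 0.101, -2.172]
force: [0.4, 0.2, 0.0]
finger_gap: 0.001
```

Run:
```python
from h import *
o,im,e=wrist(); print(o["position"],o["force"])
save(im,"w2.png",s=1.4)
print(tube_fit(im,e))
```

```text
[564.51436474 225.19473422  46.91892157] [0.42671873 0.16300467 0.01642522]
(array([579.17687988, 233.66226196]), np.float32(5.6352296), np.float64(-0.5123799962085537), (49.538421630859375, 23.46728515625), 0.8)
```

View pics/w2.png

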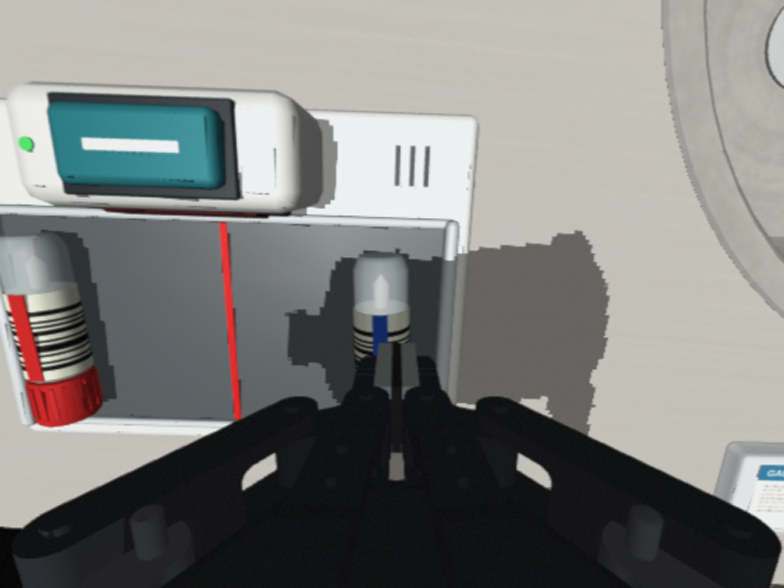

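The tip (396,345) hovers over the blue tube (381,330), about 6 mm to its outer side, as planned. I'll lower it to contact.

Call:
{"name": "move_arm", "arguments": {"steps": [{"delta_pos": [0.003,0,0],"twist": [0,0,0],"claw": 0},{"delta_pos": [0.002,0,0],"twist": [0,0,0],"claw": 0},{"delta_pos": [0.001,0,0],"twist": [0,0,0],"claw": 0},{"delta_pos": [0.0005,0,0],"twist": [0,0,0],"claw": 0},{"delta_pos": [0,0,0],"twist": [0,0,0],"claw": 0}]}}

```text
time_s: 6.42
position: [563.8, 225.0, 39.9]
tcp_rot: [2.175, 0.1, -2.174]
force: [-1.7, -0.3, 6.4]
finger_gap: -0.0
```

Call:
{"name": "move_arm", "arguments": {"steps": [{"delta_pos": [0.0007,0,0],"twist": [0,0,0],"claw": 0},{"delta_pos": [0,0,0],"twist": [0,0,0],"claw": 0}]}}

```text
time_s: 6.58
position: [563.8, 225.0, 39.8]
tcp_rot: [2.175, 0.1, -2.174]
force: [-3.2, -0.8, 9.4]
finger_gap: -0.0
```

Call:
{"name": "move_arm", "arguments": {"steps": [{"delta_pos": [0,-0.002,0],"twist": [0,0,0],"claw": 0},{"delta_pos": [0,-0.003,0],"twist": [0,0,0],"claw": 0},{"delta_pos": [0,-0.003,0],"twist": [0,0,0],"claw": 0},{"delta_pos": [0,-0.003,0],"twist": [0,0,0],"claw": 0},{"delta_pos": [0,-0.003,0],"twist": [0,0,0],"claw": 0},{"delta_pos": [0,-0.003,0],"twist": [0,0,0],"claw": 0},{"delta_pos": [0,-0.003,0],"twist": [0,0,0],"claw": 0},{"delta_pos": [0,-0.002,0],"twist": [0,0,0],"claw": 0},{"delta_pos": [0,-0.002,0],"twist": [0,0,0],"claw": 0},{"delta_pos": [0,-0.002,0],"twist": [0,0,0],"claw": 0},{"delta_pos": [0,0,0],"twist": [0,0,0],"claw": 0}]}}

```text
time_s: 7.5
position: [561.3, 251.4, 39.8]
tcp_rot: [2.175, 0.101, -2.174]
force: [-3.0, 0.4, 8.9]
finger_gap: -0.001
```

Call:
{"name": "move_arm", "arguments": {"steps": [{"delta_pos": [-0.006,0,0],"twist": [0,0,0],"claw": 0},{"delta_pos": [-0.006,0,0],"twist": [0,0,0],"claw": 0},{"delta_pos": [0,0,0],"twist": [0,0,0],"claw": 0},{"delta_pos": [0,0,0],"twist": [0,0,0],"claw": 0}]}}

```text
time_s: 7.83
position: [561.5, 250.7, 50.7]
tcp_rot: [2.176, 0.1, -2.173]
force: [-0.5, -0.0, 0.4]
finger_gap: -0.004
```

Run:
```python
from h import *
o,im,e=wrist(); print(o["position"],o["force"])
save(im,"w3.png",s=1.4)
c,a,b,s,p=tube_fit(im,e); print(c,a,s,p); a=np.radians(a); print("axis y at x=562:",c[1]-np.tan(a)*(c[0]-562))
```

```text
[561.45657872 250.74602181  50.67969496] [-0.49471833 -0.02380389  0.42536914]
[578.27154541 246.49969482] 5.5221486 (48.633235931396484, 24.01252555847168) 0.74
axis y at x=562: 244.92657465770026
```

View pics/w3.png

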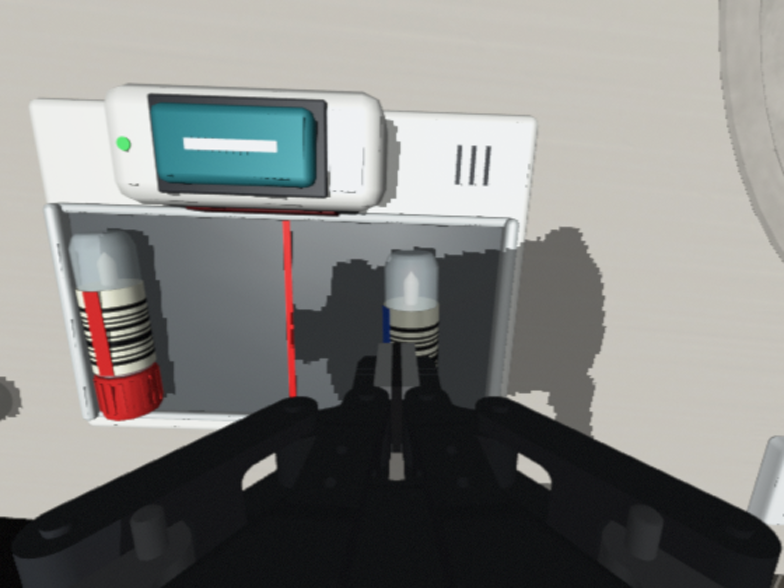

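The stroke rolled the tube 13 mm and its direction stayed steady: the blue stripe turned left to (387,325). I'll repeat it.

Call:
{"name": "move_arm", "arguments": {"steps": [{"delta_pos": [0,0.0065,0],"twist": [0,0,0],"claw": 0},{"delta_pos": [0,0.0065,0],"twist": [0,0,0],"claw": 0},{"delta_pos": [0.005,0,0],"twist": [0,0,0],"claw": 0},{"delta_pos": [0.004,0,0],"twist": [0,0,0],"claw": 0},{"delta_pos": [0.002,0,0],"twist": [0,0,0],"claw": 0},{"delta_pos": [0.001,0,0],"twist": [0,0,0],"claw": 0},{"delta_pos": [0,-0.002,0],"twist": [0,0,0],"claw": 0},{"delta_pos": [0,-0.003,0],"twist": [0,0,0],"claw": 0},{"delta_pos": [0,-0.003,0],"twist": [0,0,0],"claw": 0},{"delta_pos": [0,-0.003,0],"twist": [0,0,0],"claw": 0},{"delta_pos": [0,-0.003,0],"twist": [0,0,0],"claw": 0},{"delta_pos": [0,-0.003,0],"twist": [0,0,0],"claw": 0},{"delta_pos": [0,-0.003,0],"twist": [0,0,0],"claw": 0},{"delta_pos": [0,-0.003,0],"twist": [0,0,0],"claw": 0},{"delta_pos": [0,-0.002,0],"twist": [0,0,0],"claw": 0},{"delta_pos": [0,-0.002,0],"twist": [0,0,0],"claw": 0},{"delta_pos": [0,0,0],"twist": [0,0,0],"claw": 0},{"delta_pos": [-0.006,0,0],"twist": [0,0,0],"claw": 0},{"delta_pos": [-0.006,0,0],"twist": [0,0,0],"claw": 0},{"delta_pos": [0,0,0],"twist": [0,0,0],"claw": 0}]}}

```text
time_s: 9.6
position: [560.5, 264.9, 51.2]
tcp_rot: [2.177, 0.1, -2.172]
force: [0.4, 0.2, -0.1]
finger_gap: 0.002
```

Run:
```python
from h import *
o,im,e=wrist(); print(o["position"],o["force"])
c,a,b,s,p=tube_fit(im,e); print(c,a,s,p); a=np.radians(a); print("axis y at x=562:",c[1]-np.tan(a)*(c[0]-562))
```

```text
[560.51469758 264.85979427  51.20176041] [ 0.39238894  0.23362945 -0.14974026]
[576.47393799 260.58319092] 6.7022347 (49.1520881652832, 23.293996810913086) 0.74
axis y at x=562: 258.88232171521577
```

Call:
{"name": "move_arm", "arguments": {"steps": [{"delta_pos": [0,0.0065,0],"twist": [0,0,0],"claw": 0},{"delta_pos": [0,0.0065,0],"twist": [0,0,0],"claw": 0},{"delta_pos": [0.005,0,0],"twist": [0,0,0],"claw": 0},{"delta_pos": [0.004,0,0],"twist": [0,0,0],"claw": 0},{"delta_pos": [0.002,0,0],"twist": [0,0,0],"claw": 0},{"delta_pos": [0.001,0,0],"twist": [0,0,0],"claw": 0},{"delta_pos": [0,-0.002,0],"twist": [0,0,0],"claw": 0},{"delta_pos": [0,-0.003,0],"twist": [0,0,0],"claw": 0},{"delta_pos": [0,-0.003,0],"twist": [0,0,0],"claw": 0},{"delta_pos": [0,-0.003,0],"twist": [0,0,0],"claw": 0},{"delta_pos": [0,-0.003,0],"twist": [0,0,0],"claw": 0},{"delta_pos": [0,-0.003,0],"twist": [0,0,0],"claw": 0},{"delta_pos": [0,-0.003,0],"twist": [0,0,0],"claw": 0},{"delta_pos": [0,-0.003,0],"twist": [0,0,0],"claw": 0},{"delta_pos": [0,-0.002,0],"twist": [0,0,0],"claw": 0},{"delta_pos": [0,-0.002,0],"twist": [0,0,0],"claw": 0},{"delta_pos": [0,0,0],"twist": [0,0,0],"claw": 0},{"delta_pos": [-0.006,0,0],"twist": [0,0,0],"claw": 0},{"delta_pos": [-0.006,0,0],"twist": [0,0,0],"claw": 0},{"delta_pos": [0,0,0],"twist": [0,0,0],"claw": 0}]}}

```text
time_s: 11.37
position: [559.2, 278.8, 51.2]
tcp_rot: [2.177, 0.1, -2.173]
force: [0.3, 0.3, 0.2]
finger_gap: -0.001
```

Run:
```python
from h import *
o,im,e=wrist(); print(o["position"],o["force"])
c,a,b,s,p=tube_fit(im,e); print(c,a,s,p); a=np.radians(a); print("axis y at x=562:",c[1]-np.tan(a)*(c[0]-562))
```

```text
[559.17780241 278.80929647  51.16067538] [0.28222443 0.26893983 0.22610781]
[576.02532959 274.10479736] 4.7403007 (47.38079071044922, 23.318021774291992) 0.89
axis y at x=562: 272.9417730411201
```

Call:
{"name": "move_arm", "arguments": {"steps": [{"delta_pos": [0,0.0065,0],"twist": [0,0,0],"claw": 0},{"delta_pos": [0,0.0065,0],"twist": [0,0,0],"claw": 0},{"delta_pos": [0.005,0,0],"twist": [0,0,0],"claw": 0},{"delta_pos": [0.004,0,0],"twist": [0,0,0],"claw": 0},{"delta_pos": [0.002,0,0],"twist": [0,0,0],"claw": 0},{"delta_pos": [0.001,0,0],"twist": [0,0,0],"claw": 0},{"delta_pos": [0,-0.002,0],"twist": [0,0,0],"claw": 0},{"delta_pos": [0,-0.003,0],"twist": [0,0,0],"claw": 0},{"delta_pos": [0,-0.003,0],"twist": [0,0,0],"claw": 0},{"delta_pos": [0,-0.003,0],"twist": [0,0,0],"claw": 0},{"delta_pos": [0,-0.003,0],"twist": [0,0,0],"claw": 0},{"delta_pos": [0,-0.003,0],"twist": [0,0,0],"claw": 0},{"delta_pos": [0,-0.003,0],"twist": [0,0,0],"claw": 0},{"delta_pos": [0,-0.003,0],"twist": [0,0,0],"claw": 0},{"delta_pos": [0,-0.002,0],"twist": [0,0,0],"claw": 0},{"delta_pos": [0,-0.002,0],"twist": [0,0,0],"claw": 0},{"delta_pos": [0,0,0],"twist": [0,0,0],"claw": 0},{"delta_pos": [-0.006,0,0],"twist": [0,0,0],"claw": 0},{"delta_pos": [-0.006,0,0],"twist": [0,0,0],"claw": 0},{"delta_pos": [0,0,0],"twist": [0,0,0],"claw": 0}]}}

```text
time_s: 13.13
position: [557.9, 292.8, 51.2]
tcp_rot: [2.177, 0.1, -2.173]
force: [0.4, 0.3, 1.7]
finger_gap: 0.0
```

Run:
```python
from h import *
o,im,e=wrist(); print(o["position"],o["force"])
save(im,"w5.png",s=1.4)
c,a,b,s,p=tube_fit(im,e); print(c,a,s,p); a=np.radians(a); print("axis y at x=562:",c[1]-np.tan(a)*(c[0]-562))
```

```text
[557.9168309  292.78515836  51.17756971] [0.37024506 0.33850871 1.73089799]
[572.89837646 288.57269287] 6.7552805 (51.309364318847656, 24.84210968017578) 0.69
axis y at x=562: 287.28176660894724
```

View pics/w5.png

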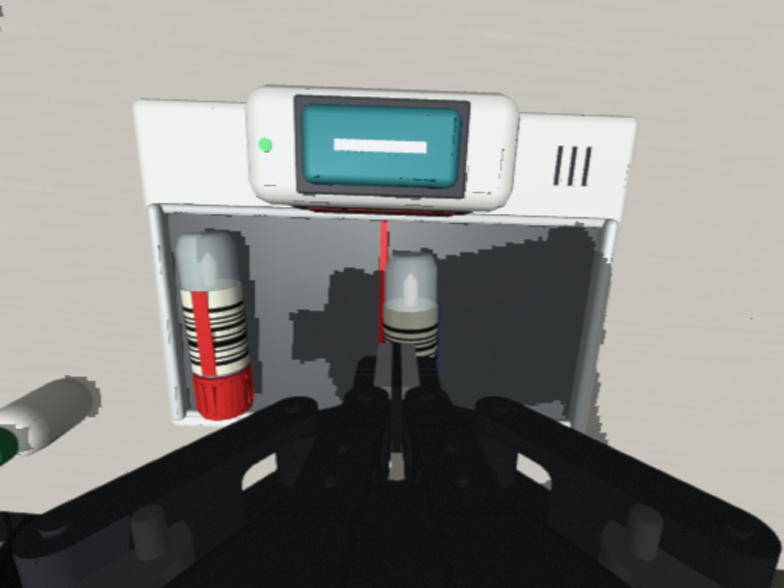

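The tube is now just right of the line and nearly parallel to it, about 12.7 mm short. The last stroke will be 26 mm. After that I'll lift to z≈150 and back off for a full look.

Call:
{"name": "move_arm", "arguments": {"steps": [{"delta_pos": [0,0.006,0],"twist": [0,0,0],"claw": 0},{"delta_pos": [0,0.006,0],"twist": [0,0,0],"claw": 0},{"delta_pos": [0.005,0,0],"twist": [0,0,0],"claw": 0},{"delta_pos": [0.004,0,0],"twist": [0,0,0],"claw": 0},{"delta_pos": [0.002,0,0],"twist": [0,0,0],"claw": 0},{"delta_pos": [0.001,0,0],"twist": [0,0,0],"claw": 0},{"delta_pos": [0,-0.002,0],"twist": [0,0,0],"claw": 0},{"delta_pos": [0,-0.003,0],"twist": [0,0,0],"claw": 0},{"delta_pos": [0,-0.003,0],"twist": [0,0,0],"claw": 0},{"delta_pos": [0,-0.003,0],"twist": [0,0,0],"claw": 0},{"delta_pos": [0,-0.003,0],"twist": [0,0,0],"claw": 0},{"delta_pos": [0,-0.003,0],"twist": [0,0,0],"claw": 0},{"delta_pos": [0,-0.003,0],"twist": [0,0,0],"claw": 0},{"delta_pos": [0,-0.002,0],"twist": [0,0,0],"claw": 0},{"delta_pos": [0,-0.002,0],"twist": [0,0,0],"claw": 0},{"delta_pos": [0,-0.001,0],"twist": [0,0,0],"claw": 0},{"delta_pos": [0,0,0],"twist": [0,0,0],"claw": 0},{"delta_pos": [-0.006,0,0],"twist": [0,0,0],"claw": 0},{"delta_pos": [-0.01,0,0],"twist": [0,0,0],"claw": 0},{"delta_pos": [-0.02,0,0],"twist": [0,0,0],"claw": 0}]}}

```text
time_s: 14.9
position: [553.8, 304.7, 71.9]
tcp_rot: [2.168, 0.098, -2.18]
force: [-1.1, 0.8, 0.6]
finger_gap: -0.005
```

Call:
{"name": "move_arm", "arguments": {"steps": [{"delta_pos": [-0.03,0,0.01],"twist": [0,0,0],"claw": 0},{"delta_pos": [-0.03,0,0.02],"twist": [0,0,0],"claw": 0},{"delta_pos": [-0.02,0,0.02],"twist": [0,0,0],"claw": 0},{"delta_pos": [0,0,0.01],"twist": [0,0,0],"claw": 0},{"delta_pos": [0,0,0],"twist": [0,0,0],"claw": 0},{"delta_pos": [0,0,0],"twist": [0,0,0],"claw": 0}]}}

```text
time_s: 15.4
position: [496.0, 299.9, 154.1]
tcp_rot: [2.174, 0.1, -2.174]
force: [-0.9, 0.0, -1.1]
finger_gap: -0.0
```

Run:
```python
from h import *
o,im,e=wrist(); print(o["time_s"],o["position"],o["force"])
save(im,"w6.png",s=1.4)
for t in ("tube_blue","tube_red"):
    c,a,b,s,p=tube_fit(im,e,t); print(t,c,a,b,s,p)
for m in imaging.masks_of(im,"read_key")[:1]:
    ys,xs=np.nonzero(m["region"]); P=np.array([ray(e,(x,y),72)[:2] for x,y in zip(xs,ys)],np.float32); print("key",m["p"],cv2.minAreaRect(P))
for n in ("read_key","reader"): print([(x["location"],x["p"]) for x in imaging.boxes_of(im,n)[:1]])
```

```text
15.4 [496.03018368 299.92270294 154.10219612] [-0.94302049  0.04710818 -1.07209169]
tube_blue [555.7253418  300.70294189] 6.1540504 5.565170324885601 (82.40896606445312, 23.38962745666504) 0.81
tube_red [558.39105225 371.23934937] 3.6446433 5.505315453866525 (82.03258514404297, 25.89261817932129) 0.7
key 0.58 ((632.6168823242188, 304.1259460449219), (23.615829467773438, 45.385009765625), 3.6685128211975098)
[([631.3, 305.4, 74.0], 0.7)]
[([595.5, 294.6, 14.0], 0.87)]
```

View pics/w6.png

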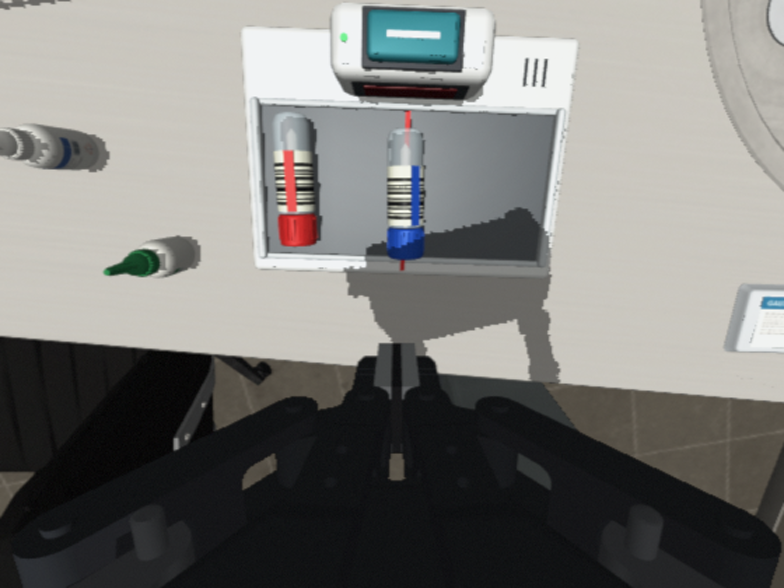

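The blue tube lies on the line: the line shows at (408,118) above it and (403,265) below it. The measured offset is about +1 mm across and -5 mm along. The red tube has not moved. Next is the key at (632.6, 304.1).

Call:
{"name": "move_arm", "arguments": {"steps": [{"delta_pos": [0,0.002,-0.03],"twist": [0,0,0],"claw": 0},{"delta_pos": [0,0.002,-0.036],"twist": [0,0,0],"claw": 0},{"delta_pos": [0,0.002,-0.036],"twist": [0,0,0],"claw": 0},{"delta_pos": [0,0.0023,-0.0344],"twist": [0,0,0],"claw": 0},{"delta_pos": [0.03,0,0],"twist": [0,0,0],"claw": 0},{"delta_pos": [0.03,0,0],"twist": [0,0,0],"claw": 0},{"delta_pos": [0.014,0,0],"twist": [0,0,0],"claw": 0},{"delta_pos": [0,0,0],"twist": [0,0,0],"claw": 0},{"delta_pos": [0,0,0],"twist": [0,0,0],"claw": 0}]}}

```text
time_s: 16.45
position: [631.9, 304.1, 79.2]
tcp_rot: [2.171, 0.099, -2.177]
force: [0.4, 0.7, 1.1]
finger_gap: 0.001
```

Run:
```python
from h import *
o,im,e=wrist(); print(o["position"],o["force"])
im=imaging.get_image("scene"); save(im,"s7.png",(180,180,330,300),5)
```

```text
[631.94863311 304.07963955  79.19267377] [0.3624771  0.69000789 1.09787465]
```

View pics/s7.png

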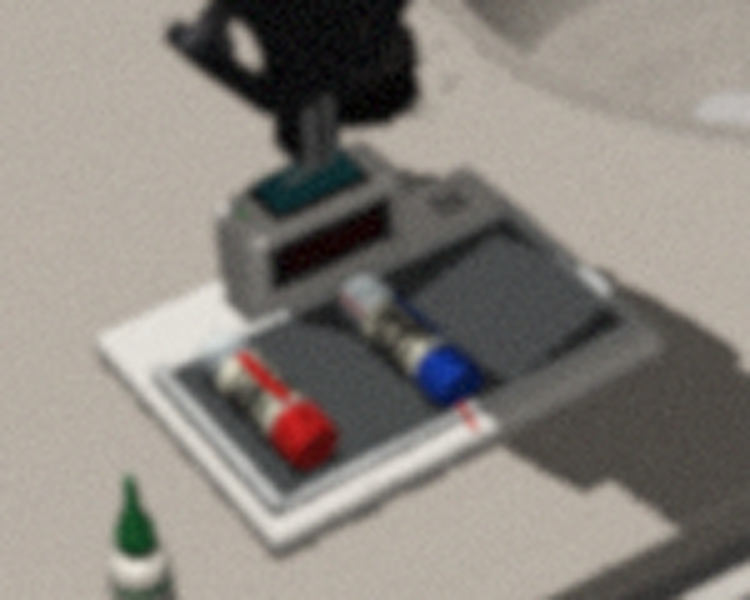

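The fingertip (315,155) stands over the teal key (310,185), and the tube is on the line with the line's end at (468,415). I'll press in steps.

Call:
{"name": "move_arm", "arguments": {"steps": [{"delta_pos": [0.004,0,0],"twist": [0,0,0],"claw": 0},{"delta_pos": [0.002,0,0],"twist": [0,0,0],"claw": 0},{"delta_pos": [0.002,0,0],"twist": [0,0,0],"claw": 0},{"delta_pos": [0.0015,0,0],"twist": [0,0,0],"claw": 0},{"delta_pos": [0.001,0,0],"twist": [0,0,0],"claw": 0},{"delta_pos": [0.0005,0,0],"twist": [0,0,0],"claw": 0},{"delta_pos": [0,0,0],"twist": [0,0,0],"claw": 0},{"delta_pos": [0,0,0],"twist": [0,0,0],"claw": 0}]}}

```text
time_s: 17.22
position: [633.0, 304.4, 69.6]
tcp_rot: [2.175, 0.1, -2.174]
force: [0.6, -0.3, 2.4]
finger_gap: 0.0
```

Call:
{"name": "move_arm", "arguments": {"steps": [{"delta_pos": [0.001,0,0],"twist": [0,0,0],"claw": 0},{"delta_pos": [0.001,0,0],"twist": [0,0,0],"claw": 0},{"delta_pos": [0.001,0,0],"twist": [0,0,0],"claw": 0},{"delta_pos": [0.0005,0,0],"twist": [0,0,0],"claw": 0},{"delta_pos": [0,0,0],"twist": [0,0,0],"claw": 0},{"delta_pos": [0,0,0],"twist": [0,0,0],"claw": 0}]}}

```text
time_s: 17.72
position: [633.1, 304.4, 67.9]
tcp_rot: [2.175, 0.1, -2.174]
force: [-5.1, -1.7, 13.9]
finger_gap: -0.002
```

The key bottomed out at z 67.9 with 14 N, well above the 4 N it needs. I'll release it and retreat.

Call:
{"name": "move_arm", "arguments": {"steps": [{"delta_pos": [-0.002,0,0],"twist": [0,0,0],"claw": 0},{"delta_pos": [-0.003,0,0],"twist": [0,0,0],"claw": 0},{"delta_pos": [-0.01,0,0],"twist": [0,0,0],"claw": 0},{"delta_pos": [-0.03,0,0],"twist": [0,0,0],"claw": 0},{"delta_pos": [-0.035,0,0],"twist": [0,0,0],"claw": 0},{"delta_pos": [-0.01,0,0.036],"twist": [0,0,0],"claw": 0},{"delta_pos": [0,0,0.036],"twist": [0,0,0],"claw": 0},{"delta_pos": [0,0,0.036],"twist": [0,0,0],"claw": 0},{"delta_pos": [0,0,0.03],"twist": [0,0,0],"claw": 0},{"delta_pos": [0,0,0],"twist": [0,0,0],"claw": 0},{"delta_pos": [0,0,0],"twist": [0,0,0],"claw": 0}]}}

```text
time_s: 18.63
position: [493.6, 291.4, 155.1]
tcp_rot: [2.172, 0.1, -2.175]
force: [0.0, 0.1, 0.6]
finger_gap: -0.005
```

Run:
```python
from h import *
o,im,e=wrist(); print(o["time_s"],o["position"],o["force"],np.abs(o["joint_velocities"]).max())
save(im,"w8.png",s=1.4)
for t in ("tube_blue","tube_red"): print(t,tube_fit(im,e,t))
```

```text
18.6333 [493.55316175 291.38046658 155.13054614] [0.0491819  0.11597669 0.55012169] 0.08592149657059871
tube_blue (array([555.91870117, 298.93054199]), np.float32(4.4256334), np.float64(5.465613356961669), (82.17372131347656, 25.00832748413086), 0.94)
tube_red (array([558.39758301, 371.47521973]), np.float32(6.556422), np.float64(5.769239214507362), (81.5340347290039, 25.258975982666016), 0.65)
```

View pics/w8.png

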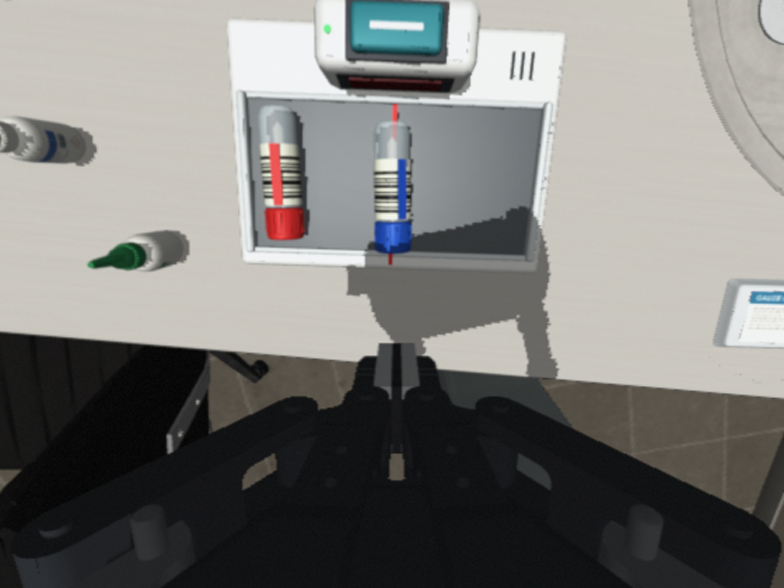

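The tube is still on the line, which shows at (395,110) and (391,258). The offset is within about 1 mm, the key is up, the red tube is unmoved and the arm is clear. I'll let it settle briefly and hand in.

Call:
{"name": "move_arm", "arguments": {"steps": [{"delta_pos": [0,0,0],"twist": [0,0,0],"claw": 0},{"delta_pos": [0,0,0],"twist": [0,0,0],"claw": 0},{"delta_pos": [0,0,0],"twist": [0,0,0],"claw": 0},{"delta_pos": [0,0,0],"twist": [0,0,0],"claw": 0}]}}

```text
time_s: 19.12
position: [495.8, 291.5, 155.5]
tcp_rot: [2.174, 0.1, -2.175]
force: [-0.4, -0.7, -0.5]
finger_gap: -0.003
```

```bash
python3 -c "
from workcell import arm
print(arm.hand_in())"
```

```text
the job is handed in; nothing more can be done
None
```

The job is done and handed in at about 19 s; the hand-in reports no verdict. I rolled the blue-capped tube onto the red line in five fingertip strokes and let it lie. Then I pressed the teal key until it bottomed (tip at z 67.9 mm, 14 N) and let it up.

- **Blue tube:** the last two looks put its axis +1.0 mm and about −0.8 mm from the line. It lies about 5 mm from mid-bed toward the operator and about 2° off the line's direction. Single-view angle readings scattered by about ±1°.
- **Red tube:** within about 1 mm of where it started.
- **Key and arm:** the key looked up again in the last picture. The arm was clear of everything, with no contact force.
- **Other things:** I did not re-measure the bystanders. The arm worked only over the reader and touched none of them.

No check failed or disagreed.

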